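Open the parts case and cover the end caps

TASK

Swing the lid of the grey case up past its balance point so that it stays fully open by itself, then lay the loose plywood cover board inside the case, over the two end caps, and press it down firmly so that it sits level on the ledge all round. Leave the lid open, let go of everything, and leave the bottle, the tape roll and the cutters where they are.

Things in the scene. Friction and masses are not known exactly. Their poses are not given: they have to be found in the camera images.
- case: Grey painted open-topped metal case, fixed on the belt, 150 mm deep (its x), 200 mm wide (its y), 85 mm high, walls 5 mm. Origin at the centre of its underside, z up; its -x side faces the robot (turned up to 0.3 rad), its +x rim carries the lid's hinge. Two round end caps, 60 mm wide, are fixed on its floor (their tops 26 mm above the origin).
- case_ledge (a point): Centre of the case at the height of the ledge's top, 45 mm above the case's origin; axes as the case's. The ledge, 12 mm wide, runs round all four inner walls; the space above it is 140 mm (x) by 190 mm (y).
- lid (a joint): Lid hinge angle in rad: 0 = closed, lid level on the rim; 1.95 = fully open, leaning back on its stop. Nearly free and unsprung: the lid (plain metal sheet 150 x 200 x 6 mm with a pull bar, about 0.35 kg) falls shut if let go below about 1.57 rad and falls on open to the stop beyond that.
- lid_hinge (a point): Point on the hinge axis at the middle of the case's far rim, 75 mm along the case's +x from its centre and 85 mm above its origin; axes as the case's. The hinge axis runs along the case's y; the lid's front comes up and away from the robot.
- lid_bar (a point): Middle of the lid's pull bar: round steel bar, 12 mm thick, parallel to the hinge, 110 mm between its two end arms, 48 mm in front of the lid's front edge, with free space behind and below it. It moves with the lid about the hinge: 198 mm from the axis along the lid, 3 mm above the lid's underside (which passes through the axis). y runs along the bar.
- board: Loose flat plywood cover board, 132 mm (its x) by 182 mm (its y) by 6 mm, about 0.25 kg, lying on the deck left of the belt, long side roughly away from the robot. Origin at the centre of its underside, z up. It fits in the case with 4 mm to spare on each side, its x along the case's x, either way round, rib upward. Press with 10 N or more for half a second.
- board_grip (a point): Middle of the board's upright wooden grip rib, 30 mm above the board's underside; axes as the board's. The rib stands on the board's middle, 70 mm long along the board's x, 14 mm thick along its y; its top is 38 mm above the board's underside.
- varnish_bottle: Bystander: small white bottle, 43 mm wide, 120 mm tall, standing on the left deck, to the left of the board; origin at the centre of its underside.
- tape_white_roll: Bystander: white tape roll, 68 mm wide, 18 mm high, on the left deck, beyond and to the left of the board; origin at the centre of its underside.
- side_cutters: Bystander: side cutters 141 mm long, 11 mm thick, lying on the left deck between robot and board; origin at the middle of their underside, length along their y.

How it is judged:
By the outcome, as a careful person would: the job done as asked, in the order asked, and still so for the second after the job is handed in, with the robot touching nothing.
It also fails if it takes over 70 s, if anything falls off the work surface, if the arm or the gripper's body presses on something with over 40 N, if the wrist force passes 120 N, or if a joint passes its speed limit or range.

ROBOT

A 6-joint arm with a two-finger parallel gripper is mounted at the origin on the work surface; the furniture and walls round the work are solid. World frame = base frame: x ahead of the robot, y to its left, z up, the work surface at z = 0. Lengths are in m, angles in rad, forces in N, time in s.
With the tool pointing down it reaches from about 0.225 to 0.875 m from the base axis. Payload 3.4 kg.
Tool frame: the origin (TCP) lies midway between the tips of the shut fingers; the grasp point (between the pads) lies 19 mm behind it (manip.grip_point_offset is the distance from the TCP to the grasp point, in m); z points along the fingers, y is the line along which they close (so a half turn about z gives the same grasp; the last joint's range is limited). The gripper opens to 85 mm and grips with 20 to 120 N. Pads are 22 mm wide; open, the fingers measure 114 mm over their backs; the gripper's body (76 mm by 85 mm) begins 54 mm behind the grasp point. The pads swing forward as they close: fully open they stand 13 mm farther back than shut.
Start: joints at [0.996, 0.276, 1.505, -0, 1.361, -0.121], TCP at [0.252, 0.517, 0.231] pointing down, gripper open.
Joint ranges: [-2.89, 2.89], [-0.75, 2.08], [0.22, 2.7], [-1.18, 4.32], [0.11, 2.71], [-2.7, 2.7]. Speed limits (rad/s): [2.57, 2.57, 3.14, 3.14, 3.14, 3.14].

INTERFACE

Orientations are given as a unit quaternion [w, x, y, z].
In Python, from rig import manip gives the robot as it stands.
- The arm moves only by the shell command python3 -m handwheel 'ROWS' [FORCE]. ROWS is JSON, a list of rows, each an object with "translation": the shift along the tool's x, y, z in m, a list of three; "angular": the turn, a rotation vector about the tool's x, y, z in degrees, a list of three; "hand": the closure, from 0 (fully open) to 1 (shut). A call has 1 to 10 rows; each row shifts and turns the commanded pose from where the row before left it, along the tool's axes as they then stand; what a row does not reach is not made up. A row lasts 1/12 s, in which the tool goes at most 41.7 mm and 7.16 degrees, less where a joint would pass 70% of its speed; a pose out of reach is approached as far as the arm can. A call with a gripper value outside its range is refused whole. The fingers move at their own pace and stop on an object; FORCE is the grip in N (left out, the last holds). Time passes only in rows, so rows that do not move let the fingers close. It gives the time, the measured TCP pose, the force, the opening and the grip force at its end, in the units of the state.
- manip.get_state(): the state, without advancing time (a new reading comes with each control period).
- manip.get_image(name): name is "scene" or "top"; returns the picture (384x512x3 uint8, red, green, blue); there is no depth.
- manip.camera_info(name): a dict with "camera_matrix" (3x3 intrinsics, pixels), "eye" and "orientation" of the camera in the world. Camera axes: x right, y down, z forward; pixel columns grow to the right and rows downward; lengths in m; the calibration is good to about 2 mm. A picture is of the moment at which its call begins. camera_info takes no time and is no camera call.
- manip.sign_off(): hands the job in; it is judged then, once.
The state is a dict: "clock": time; "qpos": joint angles; "qd": joint speeds; "effort": joint torques, N m; "position": TCP position; "ee_rot": TCP orientation; "contact_force": force on the tool from outside, world axes, zero at the start; "moment": the same for the moment, N m; "width": finger opening in m; "gripper_force": force on a finger pad.
Only numpy, scipy, OpenCV 4.12 (cv2) and the standard library are available. Lean on these libraries where they do the work, as an engineer would, in place of code of your own. Each camera call takes 0.05 s, during which the arm holds its last target. There are 200 camera calls.

## Working session

There is one attempt and no reset: what is moved stays moved. The work goes in short steps, Python scripts to look and compute and a shell command to move; the robot and the scene stay as the last step left them, time stands still between calls to the robot, and variables do not carry over. Pictures are saved under pics/ and viewed, at most 10 in all, crops included, and the job is handed in when it is done.

```bash
ls; mkdir -p pics; python3 - <<'E'
from rig import manip
import cv2, numpy as np
for n in("scene","top"):
    cv2.imwrite(f"pics/{n}0.png",manip.get_image(n)[:,:,::-1]); i=manip.camera_info(n); print(n,i)
s=manip.get_state(); print(s)
E
```

```text
pics
scene {'camera_matrix': array([[441.07078122,   0.        , 263.94929866],
       [  0.        , 441.07078122, 187.26744874],
       [  0.        ,   0.        ,   1.        ]]), 'eye': array([-0.29106898,  1.0275983 ,  0.80334159]), 'orientation': array([ 0.18770855, -0.33630403,  0.81901291, -0.42530336])}
top {'camera_matrix': array([[444.29538127,   0.        , 254.56514937],
       [  0.        , 444.29538127, 193.60139878],
       [  0.        ,   0.        ,   1.        ]]), 'eye': array([0.39146365, 0.26631314, 1.252842  ]), 'orientation': array([ 0.03508343, -0.70564922,  0.70722033, -0.02584072])}
{'clock': 0.1, 'qpos': array([ 9.95978199e-01,  2.76547890e-01,  1.50596820e+00,  1.34401008e-05,
        1.36070011e+00, -1.21000230e-01]), 'qd': array([-7.68302835e-04, -1.48193068e-03, -2.43602567e-03, -9.51557043e-04,
        3.28830199e-04, -4.99016084e-05]), 'effort': array([ 2.39587698e-04, -4.17698765e+01, -2.46404672e+01, -5.67484476e-04,
        5.76539256e-03, -2.38444477e-05]), 'position': array([0.25183497, 0.51641876, 0.23053228]), 'ee_rot': array([-2.82936747e-04,  2.24968083e-01,  9.74365795e-01, -7.60894911e-04]), 'contact_force': array([-0.48616914,  0.22046543, -0.08787465]), 'moment': array([-0.03947067,  0.03154858, -0.01988013]), 'gripper_force': 0.0, 'width': 0.08556660560938055}
```

View pics/top0.png

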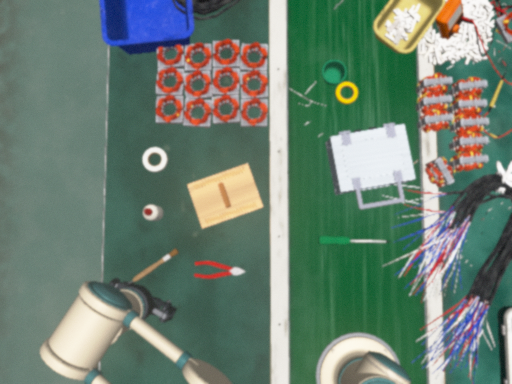

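View pics/scene0.png

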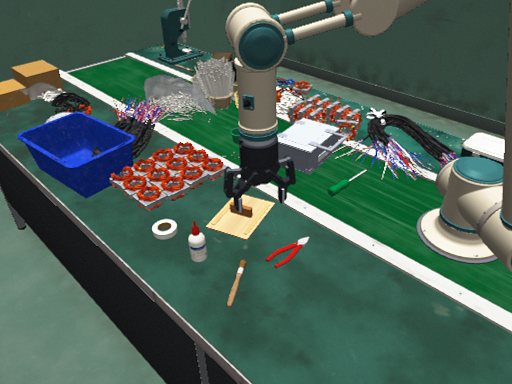

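The top view shows the board at about (187–263, 164–227) with its rib near (224,195). The lid is at about (330–413, 124–192), with its pull bar along (360,207)–(403,200). The scene view shows the same layout, with the gripper above the board area.

```bash
cat > h.py <<'E'
import numpy as np, cv2
from rig import manip
from scipy.spatial.transform import Rotation as R
def cam(n):
    i=manip.camera_info(n); q=i["orientation"]; return i["camera_matrix"],i["eye"],R.from_quat(np.r_[q[1:],q[0]]).as_matrix()
def cast(n,px,z):
    K,e,M=cam(n); px=np.atleast_2d(px).astype(float)
    d=(M@np.linalg.inv(K)@np.c_[px,np.ones(len(px))].T).T
    return e+d*((z-e[2])/d[:,2])[:,None]
def proj(n,p):
    K,e,M=cam(n); c=(K@M.T@(np.atleast_2d(p)-e).T).T; return c[:,:2]/c[:,2:]
E
python3 - <<'E'
from h import *
im=cv2.imread("pics/top0.png"); hsv=cv2.cvtColor(im,cv2.COLOR_BGR2HSV)
def big(m,x0,y0,x1,y1,k=3):
    r=np.zeros_like(m); r[y0:y1,x0:x1]=m[y0:y1,x0:x1]
    r=cv2.morphologyEx(r,cv2.MORPH_OPEN,np.ones((k,k))); c=max(cv2.findContours(r,0,1)[0],key=cv2.contourArea); return c
def rep(nm,c,z):
    b=cv2.boxPoints(cv2.minAreaRect(c)); w=cast("top",b,z); w2=w[:,:2]
    e1,e2=w2[1]-w2[0],w2[2]-w2[1]
    print(nm,b.round(1).tolist(),"ctr",w2.mean(0).round(4),"sides",[(round(np.linalg.norm(e),4),round(np.degrees(np.arctan2(e[1],e[0])),1)) for e in(e1,e2)])
wood=cv2.inRange(hsv,(8,50,120),(28,190,255))
rep("board",big(wood,175,150,275,240),.006)
rib=cv2.inRange(hsv,(5,90,60),(18,255,200)); rep("rib",big(rib,205,175,245,215,1),.038)
lid=cv2.inRange(hsv,(0,0,190),(180,40,255)); rep("lid",big(lid,300,110,420,200),.091)
a=cv2.resize(im[105:225,310:430],None,fx=5,fy=5,interpolation=cv2.INTER_CUBIC); cv2.imwrite("pics/crop1.png",a)
E
```

```text
board [[185.0, 183.8000030517578], [247.8000030517578, 161.5], [264.0, 207.10000610351562], [201.1999969482422, 229.39999389648438]] ctr [0.4946 0.3672] sides [(np.float64(0.1886), np.float64(-70.5)), (np.float64(0.1374), np.float64(-160.7))]
rib [[219.89999389648438, 185.60000610351562], [224.10000610351562, 184.39999389648438], [230.3000030517578, 206.10000610351562], [226.10000610351562, 207.3000030517578]] ctr [0.4906 0.3631] sides [(np.float64(0.0121), np.float64(-74.1)), (np.float64(0.0622), np.float64(-163.9))]
lid [[329.70001220703125, 134.3000030517578], [405.0, 121.19999694824219], [415.29998779296875, 180.3000030517578], [339.8999938964844, 193.39999389648438]] ctr [ 0.5874 -0.0293] sides [(np.float64(0.2027), np.float64(-80.2)), (np.float64(0.1593), np.float64(-172.1))]
```

View pics/crop1.png

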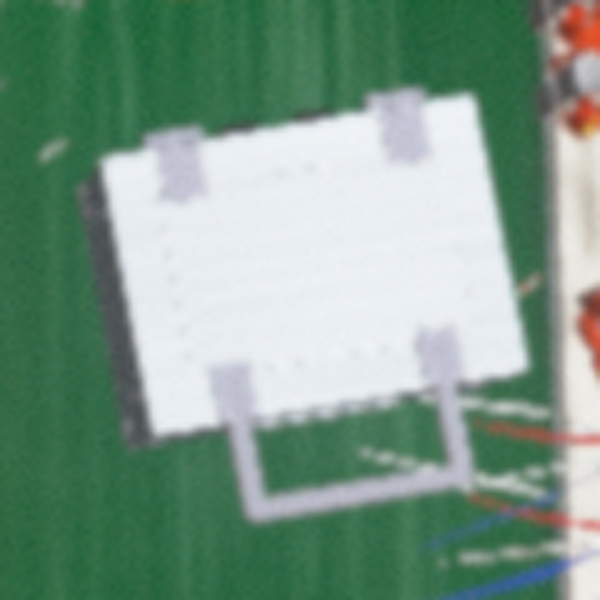

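In the crop, the lid corners are at about (102,158), (475,95), (528,370) and (150,435). The bar runs from (256,510) to (463,475), and the case's left wall shows as a dark strip.

```bash
python3 - <<'E'
from h import *
c=np.array([(102,158),(475,95),(528,370),(150,435),(256,508),(463,474)],float)
p=(c+.5)/5-.5+[310,105]
L=cast("top",p[:4],.091)[:,:2]; B=cast("top",p[4:],.092)[:,:2]
print(L.round(4).tolist(),B.round(4).tolist())
for a,b in((0,1),(1,2),(2,3),(3,0)):
    e=L[b]-L[a]; print(np.linalg.norm(e).round(4),np.degrees(np.arctan2(e[1],e[0])).round(1))
e=B[0]-B[1]; yaw=np.arctan2(-e[0],e[1]); print("baryaw",np.degrees(yaw),np.linalg.norm(e))
e=(L[0]-L[1])+(L[3]-L[2]); y2=np.arctan2(-e[0],e[1]); print("lidyaw",np.degrees(y2),L.mean(0))
x=np.array([np.cos(y2),np.sin(y2)]); print("bar from ctr",(B.mean(0)-L.mean(0))@x, "expect -.123", "ctr from bar",B.mean(0)+.123*x, "bar",B.mean(0))
s=manip.get_state();q=s["ee_rot"];r=R.from_quat(np.r_[q[1:],q[0]]);print(r.as_matrix().round(3))
E
```

```text
[[0.6439, 0.0814], [0.6769, -0.1164], [0.5301, -0.1396], [0.4965, 0.0587]] [[0.458, 0.0044], [0.4755, -0.1037]]
0.2005 -80.5
0.1486 -171.0
0.2011 99.6
0.1491 8.8
baryaw 9.198908042641172 0.1094569194814331
lidyaw 9.550978652569261 [ 0.58686777 -0.0289776 ]
bar from ctr -0.12185412572390265 expect -.123 ctr from bar [ 0.58807347 -0.02923748] bar [ 0.46677846 -0.04964626]
[[-0.899  0.438 -0.001]
 [ 0.438  0.899 -0.001]
 [ 0.    -0.002 -1.   ]]
```

The lid and bar sizes match at those heights, so the case has yaw 9.4°, centre (0.5875, −0.029) and base at z = 0. The bar is at (0.4665, −0.05, 0.088). First I turn the tool so the fingers close along case x, then travel above the bar.

```bash
python3 -m handwheel '[{"translation":[0,0,0],"angular":[0,0,6.83],"hand":0.45},{"translation":[0,0,0],"angular":[0,0,6.83],"hand":0.45},{"translation":[0,0,0],"angular":[0,0,6.83],"hand":0.45},{"translation":[0,0,0],"angular":[0,0,6.83],"hand":0.45},{"translation":[0,0,0],"angular":[0,0,6.83],"hand":0.45},{"translation":[0,0,0],"angular":[0,0,6.83],"hand":0.45},{"translation":[0,0,0],"angular":[0,0,6.83],"hand":0.45},{"translation":[0,0,0],"angular":[0,0,6.83],"hand":0.45}]' 35
python3 -m handwheel '[{"translation":[-0.037,0.0075,0],"angular":[0,0,0],"hand":0.45},{"translation":[-0.037,0.0075,0],"angular":[0,0,0],"hand":0.45},{"translation":[-0.037,0.0075,0],"angular":[0,0,0],"hand":0.45},{"translation":[-0.037,0.0075,0],"angular":[0,0,0],"hand":0.45},{"translation":[-0.037,0.0075,0],"angular":[0,0,0],"hand":0.45},{"translation":[-0.037,0.0075,0],"angular":[0,0,0],"hand":0.45},{"translation":[-0.037,0.0075,0],"angular":[0,0,0],"hand":0.45},{"translation":[-0.037,0.0075,0],"angular":[0,0,0],"hand":0.45}]'
python3 -m handwheel '[{"translation":[-0.037,0.0075,0],"angular":[0,0,0],"hand":0.45},{"translation":[-0.037,0.0075,0],"angular":[0,0,0],"hand":0.45},{"translation":[-0.037,0.0075,0],"angular":[0,0,0],"hand":0.45},{"translation":[-0.037,0.0075,0],"angular":[0,0,0],"hand":0.45},{"translation":[-0.037,0.0075,0],"angular":[0,0,0],"hand":0.45},{"translation":[-0.037,0.0075,0],"angular":[0,0,0],"hand":0.45},{"translation":[-0.037,0.0075,0],"angular":[0,0,0],"hand":0.45},{"translation":[-0.037,0.0075,0],"angular":[0,0,0],"hand":0.45},{"translation":[0,0,0],"angular":[0,0,0],"hand":0.45}]'
```

```text
clock: 0.77
position: [0.2519, 0.5165, 0.2308]
ee_rot: [0.0, 0.649, 0.761, -0.001]
contact_force: [-0.8, 0.1, 1.0]
width: 0.0469
gripper_force: 0.0
clock: 1.43
position: [0.3593, 0.2327, 0.2311]
ee_rot: [-0.0, 0.647, 0.763, -0.0]
contact_force: [0.6, 0.1, 0.0]
width: 0.047
gripper_force: 0.0
clock: 2.18
position: [0.4695, -0.054, 0.2309]
ee_rot: [0.002, 0.649, 0.761, -0.001]
contact_force: [0.2, -0.6, 0.6]
width: 0.0468
gripper_force: 0.0
```

```bash
cat >> h.py <<'E'
def tool():
    s=manip.get_state(); q=s["ee_rot"]; return s["position"],R.from_quat(np.r_[q[1:],q[0]]).as_matrix()
def need(target,yaw_y=None):
    p,M=tool(); print("TCP",p.round(4),"tool shift",(M.T@(np.array(target)-p)).round(4),"yaw_y",np.degrees(np.arctan2(M[1,1],M[0,1])).round(2))
E
python3 - <<'E'
from h import *
need([.4665,-.0497,.069]); print(manip.get_state()["width"])
E
```

```text
TCP [ 0.4695 -0.054   0.2309] tool shift [ 0.0055 -0.0025  0.1619] yaw_y 9.04
0.0468008453204866
```

```bash
python3 -m handwheel '[{"translation":[0.005,-0.0025,0.027],"angular":[0,0,0],"hand":0.45},{"translation":[0,0,0.027],"angular":[0,0,0],"hand":0.45},{"translation":[0,0,0.027],"angular":[0,0,0],"hand":0.45},{"translation":[0,0,0.027],"angular":[0,0,0],"hand":0.45},{"translation":[0,0,0.027],"angular":[0,0,0],"hand":0.45},{"translation":[0,0,0.027],"angular":[0,0,0],"hand":0.45},{"translation":[0,0,0],"angular":[0,0,0],"hand":0.45}]'
python3 -m handwheel '[{"translation":[0,0,0],"angular":[0,0,0],"hand":1},{"translation":[0,0,0],"angular":[0,0,0],"hand":1},{"translation":[0,0,0],"angular":[0,0,0],"hand":1},{"translation":[0,0,0],"angular":[0,0,0],"hand":1},{"translation":[0,0,0],"angular":[0,0,0],"hand":1}]' 35; python3 - <<'E'
from h import *
need([.4665,-.0497,.069])
E
```

```text
clock: 2.77
position: [0.4591, -0.0419, 0.065]
ee_rot: [-0.005, 0.647, 0.762, -0.002]
contact_force: [-2.2, -0.2, 0.2]
width: 0.0467
gripper_force: 0.0
clock: 3.18
position: [0.4655, -0.0433, 0.071]
ee_rot: [0.002, 0.647, 0.762, 0.001]
contact_force: [2.0, 1.7, 4.4]
width: 0.0105
gripper_force: 34.4
TCP [ 0.4655 -0.0433  0.071 ] tool shift [-0.0064 -0.0001  0.002 ] yaw_y 9.36
```

Gripped: opening 10.5 mm at 34 N. Now I swing the bar along its arc in 5° steps.

```bash
python3 -m handwheel '[{"translation":[0,0.001,-0.0172],"angular":[0,0,0],"hand":1},{"translation":[0,0.0025,-0.0171],"angular":[0,0,0],"hand":1},{"translation":[0,0.004,-0.0168],"angular":[0,0,0],"hand":1},{"translation":[0,0.0055,-0.0164],"angular":[0,0,0],"hand":1},{"translation":[0,0.0069,-0.0159],"angular":[0,0,0],"hand":1},{"translation":[0,0.0082,-0.0152],"angular":[0,0,0],"hand":1},{"translation":[0,0,0],"angular":[0,0,0],"hand":1}]'
python3 - <<'E'
from h import *
p,M=tool(); g=p-.019*M[:,2]; d=g-np.array([.6615,-.0167,.085]); c=np.radians(9.4); x=d[0]*np.cos(c)+d[1]*np.sin(c)
print("r",np.hypot(x,d[2]),"phi",np.degrees(np.arctan2(d[2],-x)), manip.get_state()["contact_force"])
E
```

```text
clock: 3.77
position: [0.4923, -0.0387, 0.1706]
ee_rot: [0.001, 0.647, 0.763, 0.001]
contact_force: [-2.3, -0.1, -1.6]
width: 0.0107
gripper_force: 34.4
r 0.20013223535083186 phi 31.518354539412563 [-2.32062936 -0.05611911 -1.57057934]
```

```bash
python3 -m handwheel '[{"translation":[0,0.0095,-0.0144],"angular":[0,0,0],"hand":1},{"translation":[0,0.0107,-0.0135],"angular":[0,0,0],"hand":1},{"translation":[0,0.0119,-0.0126],"angular":[0,0,0],"hand":1},{"translation":[0,0.0129,-0.0115],"angular":[0,0,0],"hand":1},{"translation":[0,0.0139,-0.0103],"angular":[0,0,0],"hand":1},{"translation":[0,0.0147,-0.0091],"angular":[0,0,0],"hand":1},{"translation":[0,0.0155,-0.0077],"angular":[0,0,0],"hand":1},{"translation":[0,0,0],"angular":[0,0,0],"hand":1}]'
python3 - <<'E'
from h import *
p,M=tool(); g=p-.019*M[:,2]; d=g-np.array([.6615,-.0167,.085]); c=np.radians(9.4); x=d[0]*np.cos(c)+d[1]*np.sin(c)
print("r",np.hypot(x,d[2]),"phi",np.degrees(np.arctan2(d[2],-x)), manip.get_state()["contact_force"])
E
```

```text
clock: 4.43
position: [0.5788, -0.0239, 0.2509]
ee_rot: [0.0, 0.647, 0.763, 0.0]
contact_force: [-8.2, 0.6, 17.2]
width: 0.0103
gripper_force: 36.9
r 0.20261178152645573 phi 65.88901172347254 [-8.19751813  0.63101498 17.18059803]
```

```bash
python3 -m handwheel '[{"translation":[0,-0.0012,-0.0027],"angular":[0,0,0],"hand":1},{"translation":[0,0,0],"angular":[0,0,0],"hand":1}]'
python3 - <<'E'
from h import *
cv2.imwrite("pics/s1.png",manip.get_image("scene")[:,:,::-1][60:220,200:420].repeat(3,0).repeat(3,1))
E
```

```text
clock: 4.6
position: [0.5768, -0.0242, 0.2501]
ee_rot: [-0.0, 0.647, 0.763, -0.0]
contact_force: [-4.6, 0.1, 6.1]
width: 0.0105
gripper_force: 35.9
```

View pics/s1.png

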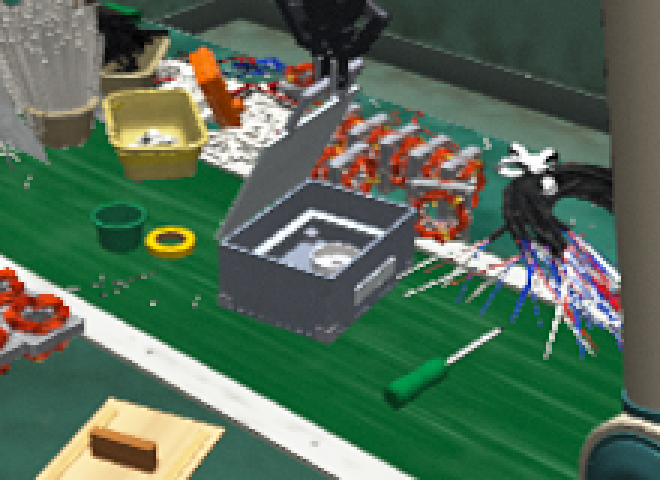

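The crop shows the lid raised steeply, with the gripper holding its bar at about (340,75). The open case shows its ledge and an end cap. I continue the arc over the balance point.

```bash
python3 -m handwheel '[{"translation":[0,0.0161,-0.0064],"angular":[0,0,0],"hand":1},{"translation":[0,0.0166,-0.0049],"angular":[0,0,0],"hand":1},{"translation":[0,0.0169,-0.0035],"angular":[0,0,0],"hand":1},{"translation":[0,0.0172,-0.002],"angular":[0,0,0],"hand":1},{"translation":[0,0,0],"angular":[0,0,0],"hand":1}]'
python3 - <<'E'
from h import *
p,M=tool(); g=p-.019*M[:,2]; d=g-np.array([.6615,-.0167,.085]); c=np.radians(9.4); x=d[0]*np.cos(c)+d[1]*np.sin(c)
print("r",np.hypot(x,d[2]),"phi",np.degrees(np.arctan2(d[2],-x)), manip.get_state()["contact_force"])
E
```

```text
clock: 5.07
position: [0.6465, -0.0122, 0.2668]
ee_rot: [0.0, 0.647, 0.763, 0.002]
contact_force: [-1.8, 2.5, 6.3]
width: 0.0108
gripper_force: 38.8
r 0.20128740837451328 phi 85.96641543798712 [-1.82806566  2.48019239  6.29944621]
```

```bash
python3 -m handwheel '[{"translation":[0,0.0173,-0.0015],"angular":[0,0,0],"hand":1},{"translation":[0,0.0172,0.001],"angular":[0,0,0],"hand":1},{"translation":[0,0.0171,0.0025],"angular":[0,0,0],"hand":1},{"translation":[0,0.0168,0.004],"angular":[0,0,0],"hand":1},{"translation":[0,0,0],"angular":[0,0,0],"hand":1}]'
python3 - <<'E'
from h import *
p,M=tool(); g=p-.019*M[:,2]; d=g-np.array([.6615,-.0167,.085]); c=np.radians(9.4); x=d[0]*np.cos(c)+d[1]*np.sin(c)
print("r",np.hypot(x,d[2]),"phi",np.degrees(np.arctan2(d[2],-x)), manip.get_state()["contact_force"])
E
```

```text
clock: 5.48
position: [0.7148, -0.0007, 0.259]
ee_rot: [0.0, 0.647, 0.763, 0.002]
contact_force: [0.7, 3.0, 3.2]
width: 0.0101
gripper_force: 39.0
r 0.20069485040871454 phi 105.92929346702911 [0.65877623 3.02975937 3.19083297]
```

```bash
python3 -m handwheel '[{"translation":[0,0,0],"angular":[0,0,0],"hand":0.5},{"translation":[0,0.01,0],"angular":[0,0,0],"hand":0.5},{"translation":[0,0.006,0],"angular":[0,0,0],"hand":0.5},{"translation":[0,0,0],"angular":[0,0,0],"hand":0.5},{"translation":[0,0,-0.015],"angular":[0,0,0],"hand":0.5},{"translation":[0,0,-0.02],"angular":[0,0,0],"hand":0.5},{"translation":[0,0,-0.025],"angular":[0,0,0],"hand":0.5},{"translation":[0,0,-0.025],"angular":[0,0,0],"hand":0.5},{"translation":[0,0,0],"angular":[0,0,0],"hand":0.5}]'
python3 - <<'E'
from h import *
# wood grip target for the board: from first top picture; yaw of the board x-axis
import math
need([.491,.364,.25])
E
```

```text
clock: 6.23
position: [0.7282, -0.0005, 0.3516]
ee_rot: [0.004, 0.647, 0.762, 0.002]
contact_force: [-0.1, 0.1, 0.9]
width: 0.0426
gripper_force: 0.0
TCP [ 7.282e-01 -5.000e-04  3.516e-01] tool shift [ 0.3984 -0.1759  0.0988] yaw_y 9.33
```

Gripper is clear of the bar. Next I look at the lid and refine the board pose in one picture.

```bash
python3 - <<'E'
from h import *
im=manip.get_image("top")[:,:,::-1]; cv2.imwrite("pics/top2.png",im)
a=cv2.resize(im[40:130+105,175:440],None,fx=3,fy=3,interpolation=cv2.INTER_CUBIC); cv2.imwrite("pics/crop2.png",a)
hsv=cv2.cvtColor(np.ascontiguousarray(im),cv2.COLOR_BGR2HSV)
for (lo,hi,z) in(((8,50,120),(28,190,255),.006),((12,40,170),(28,160,255),.006)):
    m=cv2.inRange(hsv,lo,hi); m[:150]=0;m[240:]=0;m[:,:175]=0;m[:,275:]=0
    c=cv2.convexHull(max(cv2.findContours(m,0,1)[0],key=cv2.contourArea)); ap=cv2.approxPolyDP(c,.05*cv2.arcLength(c,True),True)[:,0]
    M=cv2.moments(c); ce=[M['m10']/M['m00'],M['m01']/M['m00']]
    print(ap.tolist(),cast("top",ce,z).round(4),cast("top",ap,z).round(4)[:,:2].tolist())
E
```

```text
[[247, 163], [263, 206], [202, 228], [187, 184]] [[0.4942 0.3667 0.006 ]] [[0.5863, 0.3038], [0.4642, 0.2589], [0.4029, 0.43], [0.527, 0.4736]]
[[247, 164], [262, 206], [202, 227], [188, 184]] [[0.4943 0.3669 0.006 ]] [[0.5835, 0.3038], [0.4642, 0.2617], [0.4057, 0.4301], [0.527, 0.4707]]
```

View pics/crop2.png

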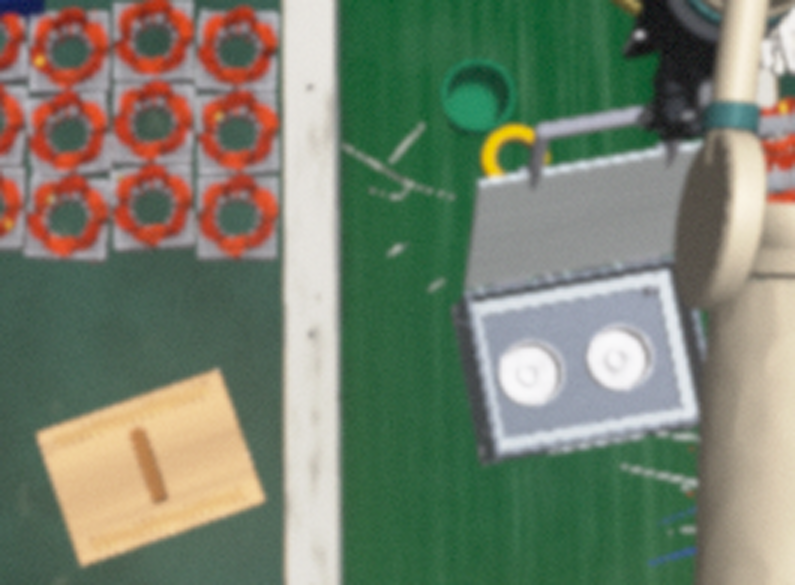

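The crop shows the lid fully back with its bar at about (590,120), both end caps visible in the case, and the board unchanged: corners (37,435), (218,370), (265,498), (85,566), rib at (148,466). Board centre is (0.494, 0.3665) with yaw 19.6°.

```bash
python3 -m handwheel '[{"translation":[0.0334,-0.0144,0],"angular":[0,0,0],"hand":0.5},{"translation":[0.0334,-0.0144,0],"angular":[0,0,0],"hand":0.5},{"translation":[0.0334,-0.0144,0],"angular":[0,0,0],"hand":0.5},{"translation":[0.0334,-0.0144,0],"angular":[0,0,0],"hand":0.5},{"translation":[0.0334,-0.0144,0],"angular":[0,0,0],"hand":0.5},{"translation":[0.0334,-0.0144,0],"angular":[0,0,0],"hand":0.5}]'
python3 -m handwheel '[{"translation":[0.0334,-0.0144,0],"angular":[0,0,0],"hand":0.5},{"translation":[0.0334,-0.0144,0],"angular":[0,0,0],"hand":0.5},{"translation":[0.0334,-0.0144,0],"angular":[0,0,0],"hand":0.5},{"translation":[0.0334,-0.0144,0],"angular":[0,0,0],"hand":0.5},{"translation":[0.0334,-0.0144,0],"angular":[0,0,0],"hand":0.5},{"translation":[0.0334,-0.0144,0],"angular":[0,0,0],"hand":0.5}]'
python3 -m handwheel '[{"translation":[0,0,0.02],"angular":[0,0,6.65],"hand":0.4},{"translation":[0,0,0.02],"angular":[0,0,6.65],"hand":0.4},{"translation":[0,0,0.02],"angular":[0,0,6.65],"hand":0.4},{"translation":[0,0,0.02],"angular":[0,0,6.65],"hand":0.4},{"translation":[0,0,0.02],"angular":[0,0,6.65],"hand":0.4},{"translation":[0,0,0.02],"angular":[0,0,6.65],"hand":0.4}]'
python3 -m handwheel '[{"translation":[0,0,0.02],"angular":[0,0,6.65],"hand":0.4},{"translation":[0,0,0.02],"angular":[0,0,6.65],"hand":0.4},{"translation":[0,0,0.02],"angular":[0,0,6.65],"hand":0.4},{"translation":[0,0,0.02],"angular":[0,0,6.65],"hand":0.4},{"translation":[0,0,0.02],"angular":[0,0,6.65],"hand":0.4},{"translation":[0,0,0.02],"angular":[0,0,6.65],"hand":0.4},{"translation":[0,0,0],"angular":[0,0,0],"hand":0.4}]' | head -2
python3 - <<'E'
from h import *
need([.494,.3665,.012]);print(tool()[1].round(3))
E
```

```text
clock: 6.78
position: [0.6072, 0.1845, 0.344]
ee_rot: [-0.001, 0.647, 0.762, -0.001]
contact_force: [1.6, 0.4, -0.1]
width: 0.0426
gripper_force: 0.0
clock: 7.28
position: [0.4895, 0.368, 0.3441]
ee_rot: [-0.0, 0.647, 0.762, -0.001]
contact_force: [-0.1, 0.6, 0.0]
width: 0.0429
gripper_force: 0.0
clock: 7.78
position: [0.4902, 0.3665, 0.2232]
ee_rot: [0.0, 0.87, 0.493, -0.001]
contact_force: [0.5, -0.0, -0.3]
width: 0.0515
gripper_force: 0.0
clock: 8.37
position: [0.4876, 0.3648, 0.1003]
TCP [0.4876 0.3648 0.1003] tool shift [0.0076 0.0003 0.0882] yaw_y -70.56
[[ 0.943  0.333 -0.009]
 [ 0.333 -0.943 -0.006]
 [-0.011  0.002 -1.   ]]
```

```bash
python3 -m handwheel '[{"translation":[0.005,0,0.02],"angular":[0,0,0],"hand":0.4},{"translation":[0,0,0.02],"angular":[0,0,0],"hand":0.4},{"translation":[0,0,0.02],"angular":[0,0,0],"hand":0.4},{"translation":[0,0,0.015],"angular":[0,0,0],"hand":0.4},{"translation":[0,0,0.008],"angular":[0,0,0],"hand":0.4},{"translation":[0,0,0],"angular":[0,0,0],"hand":0.4},{"translation":[0,0,0],"angular":[0,0,0],"hand":0.4}]'
python3 - <<'E'
from h import *
need([.494,.3665,.012]);print(tool()[1].round(3))
E
```

```text
clock: 8.95
position: [0.4962, 0.3692, 0.0229]
ee_rot: [0.0, 0.985, 0.17, 0.0]
contact_force: [-0.6, 0.1, 1.1]
width: 0.051
gripper_force: 0.0
TCP [0.4962 0.3692 0.0229] tool shift [-0.003   0.0018  0.0109] yaw_y -70.37
[[ 0.942  0.336  0.   ]
 [ 0.336 -0.942 -0.   ]
 [ 0.     0.    -1.   ]]
```

```bash
python3 -m handwheel '[{"translation":[-0.003,0.002,0.005],"angular":[0,0,0],"hand":0.4},{"translation":[0,0,0.0045],"angular":[0,0,0],"hand":0.4},{"translation":[0,0,0],"angular":[0,0,0],"hand":0.7},{"translation":[0,0,0],"angular":[0,0,0],"hand":1},{"translation":[0,0,0],"angular":[0,0,0],"hand":1},{"translation":[0,0,0],"angular":[0,0,0],"hand":1},{"translation":[0,0,0],"angular":[0,0,0],"hand":1},{"translation":[0,0,0],"angular":[0,0,0],"hand":1}]' 60
python3 -m handwheel '[{"translation":[0,0,-0.01],"angular":[0,0,0],"hand":1},{"translation":[0,0,-0.02],"angular":[0,0,0],"hand":1},{"translation":[0,0,-0.025],"angular":[0,0,0],"hand":1},{"translation":[0,0,-0.025],"angular":[0,0,0],"hand":1},{"translation":[0,0,-0.025],"angular":[0,0,0],"hand":1},{"translation":[0,0,-0.025],"angular":[0,0,0],"hand":1},{"translation":[0,0,-0.02],"angular":[0,0,0],"hand":1},{"translation":[0,0,-0.01],"angular":[0,0,0],"hand":1},{"translation":[0,0,0],"angular":[0,0,0],"hand":1}]'
python3 - <<'E'
from h import *
cv2.imwrite("pics/top3.png",manip.get_image("top")[:,:,::-1])
cv2.imwrite("pics/scene3.png",manip.get_image("scene")[:,:,::-1])
need([.5875,-.029,.18])
E
```

```text
clock: 9.62
position: [0.4944, 0.3666, 0.0136]
ee_rot: [-0.0, 0.985, 0.17, 0.001]
contact_force: [0.1, -0.6, 3.4]
width: 0.0128
gripper_force: 60.9
clock: 10.37
position: [0.4952, 0.3671, 0.1758]
ee_rot: [-0.001, 0.985, 0.17, 0.002]
contact_force: [-0.2, 0.4, -2.0]
width: 0.0128
gripper_force: 60.2
TCP [0.4934 0.366  0.1723] tool shift [-0.0436  0.4037 -0.0076] yaw_y -70.44
```

```bash
python3 -m handwheel '[{"translation":[0,0,0],"angular":[0,0,5.1],"hand":1},{"translation":[0,0,0],"angular":[0,0,5.1],"hand":1},{"translation":[0.002,0.02,0],"angular":[0,0,0],"hand":1},{"translation":[0.002,0.03,0],"angular":[0,0,0],"hand":1},{"translation":[0.002,0.03,0],"angular":[0,0,0],"hand":1},{"translation":[0.002,0.03,0],"angular":[0,0,0],"hand":1},{"translation":[0.002,0.03,0],"angular":[0,0,0],"hand":1},{"translation":[0.002,0.03,0],"angular":[0,0,0],"hand":1},{"translation":[0.002,0.03,0],"angular":[0,0,0],"hand":1}]' 60 | head -2
python3 -m handwheel '[{"translation":[0.002,0.03,0],"angular":[0,0,0],"hand":1},{"translation":[0.002,0.03,0],"angular":[0,0,0],"hand":1},{"translation":[0.002,0.03,0],"angular":[0,0,0],"hand":1},{"translation":[0.002,0.03,0],"angular":[0,0,0],"hand":1},{"translation":[0.002,0.03,0],"angular":[0,0,0],"hand":1},{"translation":[0.002,0.03,0],"angular":[0,0,0],"hand":1},{"translation":[0.004,0.025,0],"angular":[0,0,0],"hand":1},{"translation":[0,0,0],"angular":[0,0,0],"hand":1},{"translation":[0,0,0],"angular":[0,0,0],"hand":1},{"translation":[0,0,0],"angular":[0,0,0],"hand":1}]'
python3 - <<'E'
from h import *
need([.5875,-.029,.18]);need([.5875,-.029,.18])
t=manip.get_image("top")[:,:,::-1]; s=manip.get_image("scene")[:,:,::-1]
cv2.imwrite("pics/top4.png",t);cv2.imwrite("pics/scene4.png",s)
r=lambda a:cv2.resize(np.ascontiguousarray(a),(400,400),interpolation=cv2.INTER_CUBIC)
cv2.imwrite("pics/c4.png",np.hstack([r(t[105:205,320:420]),r(cv2.imread("pics/top2.png")[105:205,320:420])]))
E
```

```text
clock: 11.22
position: [0.5391, 0.1696, 0.1707]
clock: 12.05
position: [0.5882, -0.0278, 0.1712]
ee_rot: [-0.001, 0.997, 0.081, -0.002]
contact_force: [0.3, 0.3, -1.7]
width: 0.0129
gripper_force: 60.2
TCP [ 0.5882 -0.0278  0.1712] tool shift [-0.0009  0.001  -0.0088] yaw_y -80.67
TCP [ 0.5882 -0.0278  0.1712] tool shift [-0.0009  0.001  -0.0088] yaw_y -80.67
```

View pics/c4.png

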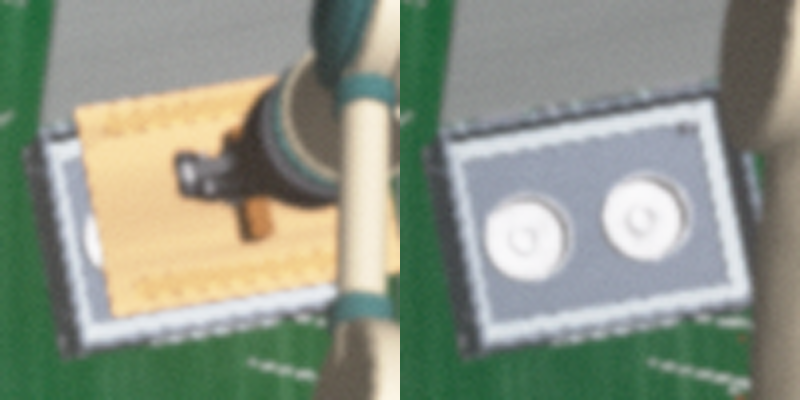

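Left half: the held board with its left corners at about (77,108) and (115,316). Right half: the empty case with ledge corners near (45,145), (80,345), (350,300) and (313,98).

```bash
python3 - <<'E'
from h import *
c=np.radians(9.4);A=np.array([[np.cos(c),np.sin(c)],[-np.sin(c),np.cos(c)]]);C=np.array([.5875,-.029])
f=lambda pts,z:((cast("top",(np.array(pts,float)+.5)/4-.5+[320,105],z)[:,:2]-C)@A.T).round(4).tolist()
print("board TL,BL want (.066,.091),(-.066,.091)",f([(77,108),(115,316)],.164))
print("rim in left edge, y .095",f([(45,145),(80,345)],.085),"front x-.07",f([(80,345),(350,300)],.085))
print("ledge far x .07",f([(45,145),(313,98)],.045),"right y-.095",f([(313,98),(350,300)],.045))
# automatic: brightness profile of ledge across its edges in top2
h=cv2.cvtColor(cv2.imread("pics/top2.png"),cv2.COLOR_BGR2HSV)
m=cv2.inRange(h,(0,0,190),(180,45,255)); r=np.zeros_like(m); r[125:195,328:412]=m[125:195,328:412]
c4=max(cv2.findContours(r,0,1)[0],key=cv2.contourArea); b=cv2.boxPoints(cv2.minAreaRect(c4)); print(b.round(1).tolist(),cv2.minAreaRect(c4))
# board mask left edge, top4
h=cv2.cvtColor(cv2.imread("pics/top4.png"),cv2.COLOR_BGR2HSV);m=cv2.inRange(h,(10,50,150),(28,190,255))
E=[]
for y in range(138,178):
    x=np.where(m[y,325:370])[0]
    if len(x):E.append((325+x[0],y))
p=(cast("top",np.array(E)-[.5,0],.164)[:,:2]-C)@A.T;k=np.polyfit(p[:,0],p[:,1],1);print("board left edge y",k, "yaw err deg",np.degrees(np.arctan(k[0])))
E
```

```text
board TL,BL want (.066,.091),(-.066,.091) [[0.0676, 0.09], [-0.064, 0.0905]]
rim in left edge, y .095 [[0.062, 0.0985], [-0.0732, 0.0998]] front x-.07 [[-0.0732, 0.0998], [-0.0734, -0.0805]]
ledge far x .07 [[0.0691, 0.0908], [0.0705, -0.0965]] right y-.095 [[0.0705, -0.0965], [-0.071, -0.0943]]
[[331.70001220703125, 141.1999969482422], [397.79998779296875, 129.10000610351562], [406.8999938964844, 178.8000030517578], [340.70001220703125, 190.8000030517578]] ((369.26397705078125, 159.95201110839844), (50.445701599121094, 67.26093292236328), 79.69515228271484)
board left edge y [0.00520207 0.0916964 ] yaw err deg 0.29805413838679135
```

```bash
python3 -m handwheel '[{"translation":[-0.0025,-0.0005,0.01],"angular":[0,0,0],"hand":1},{"translation":[0,0,0.015],"angular":[0,0,0],"hand":1},{"translation":[0,0,0.015],"angular":[0,0,0],"hand":1},{"translation":[0,0,0.01],"angular":[0,0,0],"hand":1},{"translation":[0,0,0.005],"angular":[0,0,0],"hand":1},{"translation":[0,0,0],"angular":[0,0,0],"hand":1},{"translation":[0,0,0],"angular":[0,0,0],"hand":1},{"translation":[0,0,0],"angular":[0,0,0],"hand":1}]'
python3 - <<'E'
from h import *
t=manip.get_image("top")[:,:,::-1]; s=manip.get_image("scene")[:,:,::-1]
r=lambda a:cv2.resize(np.ascontiguousarray(a),(400,400),interpolation=cv2.INTER_CUBIC)
cv2.imwrite("pics/c5.png",np.hstack([r(t[105:205,320:420]),r(s[90:190,260:360])]))
need([.5853,-.0285,.0586]);print(tool()[1].round(3))
E
```

```text
clock: 12.82
position: [0.5876, -0.0282, 0.1187]
ee_rot: [0.0, 0.997, 0.082, 0.001]
contact_force: [-0.3, 0.4, -2.1]
width: 0.0133
gripper_force: 60.2
TCP [ 0.5876 -0.0284  0.1189] tool shift [-0.0024 -0.0003  0.0603] yaw_y -80.64
[[ 0.987  0.163  0.002]
 [ 0.163 -0.987 -0.   ]
 [ 0.002  0.001 -1.   ]]
```

View pics/c5.png

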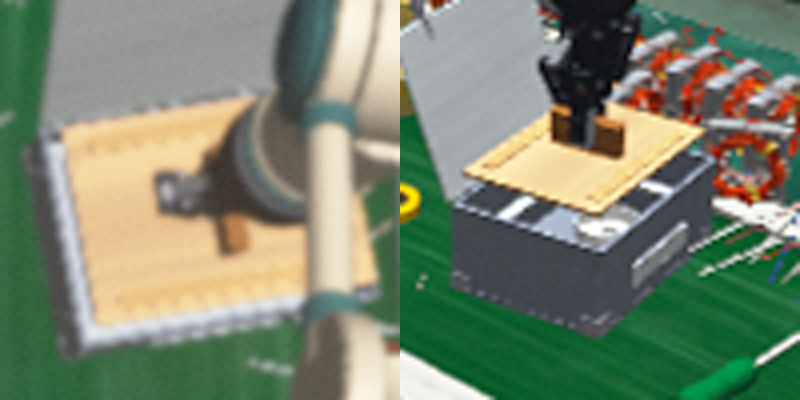

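The board hovers level about 20 mm above the case and square with it. It is still about 2 mm too far in +x, so I correct that and then lower slowly.

```bash
python3 -m handwheel '[{"translation":[-0.002,0,0.005],"angular":[0,0,0],"hand":1},{"translation":[0,0,0.007],"angular":[0,0,0],"hand":1},{"translation":[0,0,0.007],"angular":[0,0,0],"hand":1},{"translation":[0,0,0.007],"angular":[0,0,0],"hand":1},{"translation":[0,0,0],"angular":[0,0,0],"hand":1},{"translation":[0,0,0],"angular":[0,0,0],"hand":1}]'
python3 - <<'E'
from h import *
need([.5853,-.0285,.0586])
E
```

```text
clock: 13.42
position: [0.5844, -0.0285, 0.0911]
ee_rot: [-0.0, 0.997, 0.082, -0.001]
contact_force: [1.2, 0.1, -2.6]
width: 0.0128
gripper_force: 60.2
TCP [ 0.5844 -0.0285  0.0911] tool shift [0.0009 0.0001 0.0325] yaw_y -80.64
```

```bash
python3 -m handwheel '[{"translation":[0.0005,0,0.007],"angular":[0,0,0],"hand":1},{"translation":[0,0,0.007],"angular":[0,0,0],"hand":1},{"translation":[0,0,0.007],"angular":[0,0,0],"hand":1},{"translation":[0,0,0.006],"angular":[0,0,0],"hand":1},{"translation":[0,0,0],"angular":[0,0,0],"hand":1},{"translation":[0,0,0],"angular":[0,0,0],"hand":1}]'
python3 -m handwheel '[{"translation":[0,0,0.003],"angular":[0,0,0],"hand":1},{"translation":[0,0,0.002],"angular":[0,0,0],"hand":1},{"translation":[0,0,0],"angular":[0,0,0],"hand":1},{"translation":[0,0,0],"angular":[0,0,0],"hand":1}]'
```

```text
clock: 13.92
position: [0.585, -0.0284, 0.0643]
ee_rot: [-0.0, 0.997, 0.082, -0.001]
contact_force: [-0.3, -0.2, -2.0]
width: 0.0132
gripper_force: 60.2
clock: 14.25
position: [0.5854, -0.0285, 0.06]
ee_rot: [-0.0, 0.997, 0.082, 0.0]
contact_force: [0.1, -0.2, -1.7]
width: 0.0129
gripper_force: 60.2
```

```bash
python3 -m handwheel '[{"translation":[0,0,0.002],"angular":[0,0,0],"hand":1},{"translation":[0,0,0.002],"angular":[0,0,0],"hand":1},{"translation":[0,0,0],"angular":[0,0,0],"hand":1},{"translation":[0,0,0],"angular":[0,0,0],"hand":1}]'
python3 -m handwheel '[{"translation":[0,0,0.002],"angular":[0,0,0],"hand":1},{"translation":[0,0,0],"angular":[0,0,0],"hand":1},{"translation":[0,0,0],"angular":[0,0,0],"hand":1}]'
```

```text
clock: 14.58
position: [0.5853, -0.0285, 0.0558]
ee_rot: [-0.0, 0.997, 0.082, -0.0]
contact_force: [-1.1, 0.3, -1.8]
width: 0.0126
gripper_force: 60.2
clock: 14.83
position: [0.5857, -0.0285, 0.0548]
ee_rot: [0.0, 0.997, 0.082, 0.0]
contact_force: [-1.6, 0.4, 4.8]
width: 0.0129
gripper_force: 61.0
```

Contact at about the expected height. Now I press harder and hold.

```bash
python3 -m handwheel '[{"translation":[0,0,0.003],"angular":[0,0,0],"hand":1},{"translation":[0,0,0],"angular":[0,0,0],"hand":1},{"translation":[0,0,0],"angular":[0,0,0],"hand":1}]'
```

```text
clock: 15.08
position: [0.5858, -0.0286, 0.0547]
ee_rot: [0.0, 0.997, 0.082, 0.001]
contact_force: [-6.3, 0.3, 21.1]
width: 0.0129
gripper_force: 63.7
```

```bash
python3 -m handwheel '[{"translation":[0,0,0.001],"angular":[0,0,0],"hand":1},{"translation":[0,0,0],"angular":[0,0,0],"hand":1},{"translation":[0,0,0],"angular":[0,0,0],"hand":1},{"translation":[0,0,0],"angular":[0,0,0],"hand":1},{"translation":[0,0,0],"angular":[0,0,0],"hand":1},{"translation":[0,0,0],"angular":[0,0,0],"hand":1},{"translation":[0,0,0],"angular":[0,0,0],"hand":1},{"translation":[0,0,0],"angular":[0,0,0],"hand":1},{"translation":[0,0,0],"angular":[0,0,0],"hand":1}]'
python3 -m handwheel '[{"translation":[0,0,-0.002],"angular":[0,0,0],"hand":1},{"translation":[0,0,-0.002],"angular":[0,0,0],"hand":1},{"translation":[0,0,0],"angular":[0,0,0],"hand":0.7},{"translation":[0,0,0],"angular":[0,0,0],"hand":0.4},{"translation":[0,0,0],"angular":[0,0,0],"hand":0.4},{"translation":[0,0,0],"angular":[0,0,0],"hand":0.4},{"translation":[0,0,0],"angular":[0,0,0],"hand":0.4}]'
```

```text
clock: 15.83
position: [0.5858, -0.0286, 0.0547]
ee_rot: [0.0, 0.997, 0.082, 0.001]
contact_force: [-7.9, 0.9, 27.1]
width: 0.0129
gripper_force: 64.5
clock: 16.42
position: [0.5854, -0.0285, 0.0535]
ee_rot: [-0.0, 0.997, 0.082, -0.0]
contact_force: [-0.1, -0.4, 0.0]
width: 0.0516
gripper_force: 0.0
```

```bash
python3 -m handwheel '[{"translation":[0,0,-0.015],"angular":[0,0,0],"hand":0.4},{"translation":[0,0,-0.02],"angular":[0,0,0],"hand":0.4},{"translation":[0,0,-0.025],"angular":[0,0,0],"hand":0.4},{"translation":[0,0,-0.03],"angular":[0,0,0],"hand":0.4},{"translation":[0,0,-0.03],"angular":[0,0,0],"hand":0.4},{"translation":[-0.015,-0.03,-0.02],"angular":[0,0,0],"hand":0.4},{"translation":[-0.015,-0.03,0],"angular":[0,0,0],"hand":0.4},{"translation":[-0.015,-0.03,0],"angular":[0,0,0],"hand":0.4},{"translation":[-0.015,-0.03,0],"angular":[0,0,0],"hand":0.4},{"translation":[-0.015,-0.03,0],"angular":[0,0,0],"hand":0.4}]'
python3 -m handwheel '[{"translation":[-0.015,-0.03,0],"angular":[0,0,0],"hand":0.4},{"translation":[-0.015,-0.03,0],"angular":[0,0,0],"hand":0.4},{"translation":[-0.015,-0.03,0],"angular":[0,0,0],"hand":0.4},{"translation":[0,0,0],"angular":[0,0,0],"hand":0.4}]' | head -2
python3 - <<'E'
from h import *
t=manip.get_image("top")[:,:,::-1]; s=manip.get_image("scene")[:,:,::-1]
cv2.imwrite("pics/top6.png",t); cv2.imwrite("pics/scene6.png",s)
r=lambda a:cv2.resize(np.ascontiguousarray(a),(400,400),interpolation=cv2.INTER_CUBIC)
cv2.imwrite("pics/c6.png",np.hstack([r(t[80:210,310:440]),r(s[60:190,240:370])]))
E
```

```text
clock: 17.25
position: [0.486, 0.1083, 0.194]
ee_rot: [-0.0, 0.997, 0.081, 0.0]
contact_force: [0.8, 0.5, -0.2]
width: 0.0511
gripper_force: 0.0
clock: 17.58
position: [0.4238, 0.1925, 0.1938]
```

View pics/c6.png

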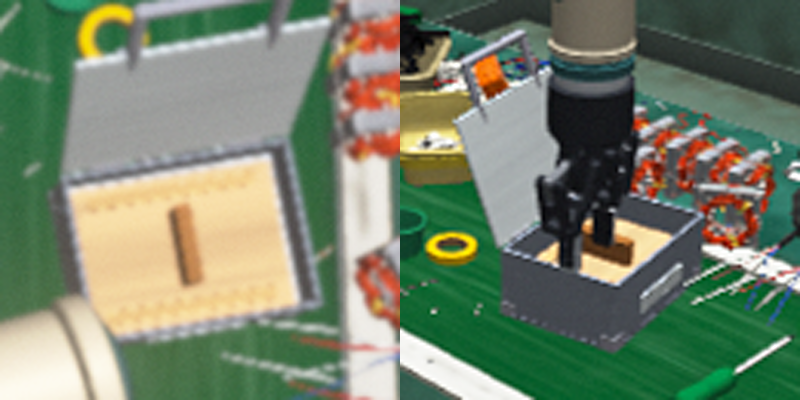

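View pics/top6.png

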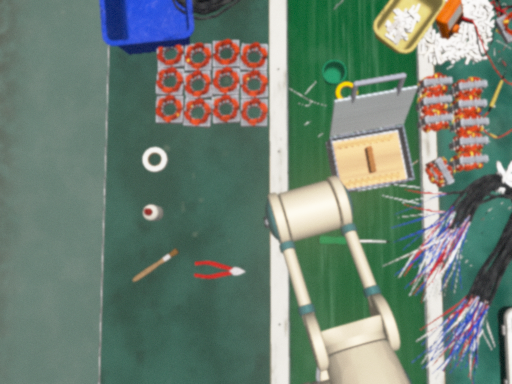

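The last pictures show the lid leaning fully back, with the board inside the case within all four walls and its rib at about (370,159). The bottle, tape roll and cutters are where they started, and the gripper is empty and clear, so I hand in.

```bash
python3 -c "
from rig import manip
print(manip.sign_off())"
```

```text
the job is handed in; nothing more can be done
None
```

The job is handed in at about 18 s of the 70 s allowed: the lid stands fully open by itself, and the board is in the case and was pressed down with about 27 N for about 0.7 s. The bottle, tape roll and cutters are unmoved and the gripper is clear; I judged the board level from the pictures and the height at contact, which came about 4 mm lower than I expected, and did not measure it all round.

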